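Seat the dryer cover's curved seal

ROBOT

A 6-joint arm with a two-finger parallel gripper is mounted at the origin on the work surface. World frame = base frame: x ahead of the robot, y to its left, z up, the work surface at z = 0. Lengths are in m, angles in rad, forces in N, time in s.
With the tool pointing down it reaches from about 0.35 to 0.975 m from the base axis. Payload 4.9 kg.
Tool frame: the origin (TCP) lies between the finger pads, 19 mm behind the fingertips; this is the grasp point; z points along the fingers, y is the line along which they close (so a half turn about z gives the same grasp; the last joint's range is limited). The gripper opens to 85 mm and grips with 20 to 120 N. Pads are 22 mm wide; open, the fingers measure 114 mm over their backs; the gripper's body (76 mm by 85 mm) begins 54 mm behind the grasp point. The pads swing forward as they close: fully open they stand 13 mm farther back than shut.
Start: joints at [1.067, 0.053, 1.613, -0, 1.476, -0.119], TCP at [0.235, 0.579, 0.25] pointing down, gripper open.
Joint ranges: [-3.01, 3.01], [-1.01, 2.22], [0.06, 2.58], [-1.02, 4.17], [0.09, 2.62], [-3.14, 3.14]. Speed limits (rad/s): [2.57, 2.57, 3.14, 3.14, 3.14, 3.14].

INTERFACE

Orientations are given as a rotation vector (axis times angle).
In Python, from station import telemetry, eyes, ctrl gives the robot as it stands.
- The arm moves only by the tool apply_moves, never from a script. Its argument "plan" is a list of rows, each a list of 5 numbers: the finger opening in m, from 0 to 0.0854, then the shift along the tool's x, y, z in m, then the turn about the tool's z in rad. In form: [[jaw, x, y, z, roll], ...]. A call has 1 to 12 rows; each row is the pose to reach, as a shift and turn from the pose commanded when the call began, along the tool's axes at that moment; what a row does not reach only later rows make up. A row lasts 1/12 s, in which the tool goes at most 41.7 mm and 7.16 degrees, less where a joint would pass 70% of its speed; a pose out of reach is approached as far as the arm can. A call with a gripper value outside its range is refused whole. The fingers move at their own pace and stop on an object; "newtons" is the grip in N (left out, the last holds). Time passes only in rows, so rows that repeat a pose let the fingers close. It gives the time, the measured TCP pose, the force, the opening and the grip force at its end, in the units of the state.
- telemetry.get_obs(): the state, without advancing time (a new reading comes with each control period).
- eyes.get_image(name): name is "scene" or "top" or "wrist"; returns a dict with "img" (384x512x3 uint8, blue, green, red), "range_z" (384x512 float32, m along the optical axis (not along the pixel's ray), 0 where there is no reading), "K" (3x3 intrinsics, pixels), "pose" (4x4, takes a point from camera to world coordinates); the wrist camera has in their place "hand_eye" (4x4, takes a point from camera to tool coordinates, whose origin is the TCP and whose axes are the flange's). Camera axes: x right, y down, z forward; pixel columns grow to the right and rows downward; lengths in m; the calibration is good to about 2 mm. A picture is of the moment at which its call begins: read the wrist's pose just before it.
- ctrl.finish_job(): hands the job in; it is judged then, once.
Trained networks look in a picture, given as the dict that the camera call returned (one of the last four; its "shot" number tells which), for a name from the list of things; names that differ only in an ending like _2 or _b are one class to them, and where a whole thing is asked for, a point or a joint stands for the part that bears it (a point fixed in the world has none). Each returns a list of dicts, best first, with "confidence" (0 to 1); they miss things now and then, are a little off and sometimes report something else, mostly with a low value. They report only what shows in the picture. A call takes as long as a camera call.
- eyes.search_frame(thing, picture): "box" ([left, top, right, bottom] in pixels, round what is visible of it).
- eyes.outline_of(thing, picture): "region" (384x512 bool, what is visible of it) and "box" ([left, top, right, bottom] in pixels, round what is visible of it).
- eyes.tip_of(thing, picture): "point" ([column, row] in pixels: a listed point, or the origin of a listed thing).
The state is a dict: "t": time; "q": joint angles; "dq": joint speeds; "effort": joint torques, N m; "tool_pos": TCP position; "tool_rot": TCP orientation; "contact_force": force on the tool from outside, world axes, zero at the start; "wrist_torque": the same for the moment, N m; "opening": finger opening in m; "grip_force": force on a finger pad.
Only numpy, scipy, OpenCV 4.12 (cv2) and the standard library are available. Lean on these libraries where they do the work, as an engineer would, in place of code of your own. Each camera call takes 0.05 s, during which the arm holds its last target. There are 200 camera calls.

TASK

Run your fingertips along the curved black seal on the white dryer cover, from its yellow end to its blue end, gently pressing each of the six orange domes fully home, one after the other in that order. Do it in one low pass, never raising the fingertips more than about 5 cm above the seal between the first dome and the last. Leave the cover lying where it is (do not lift it or push it along) and do not disturb the things standing on it and around it.

Things in the scene. Friction and masses are not known exactly. Their poses are not given: they have to be found in the camera images.
- cover: white steel lint-duct cover of a dryer: a loose slab 190 (x) by 310 (y) by 20 mm, about 2.5 kg, flat on the table at any yaw; origin at the centre of its underside, z up. On it a fixed black rubber seal strip, 42 mm wide, top 24 mm above the table, follows an arc of 150 mm radius about the cover's point x -105, y 0 mm; the domes stand on it.
- yellow_end (a point): centre of the flat yellow tab, 42 by 16 mm, at the seal's starting end; top of the tab, 24 mm above the table
- blue_end (a point): centre of the flat blue tab, 42 by 16 mm, at the seal's finishing end; top of the tab, 24 mm above the table
- dome1_top (a point): top centre of the first orange domed fastener from the yellow tab; domes are 50 mm apart. Round flat cap 36 mm across, standing 6 to 7 mm above the seal at the start (top 30 to 31 mm above the table), 3 mm when fully home (27 mm). This point moves with the dome.
- dome1 (a joint): how far that dome is pressed in, m: 0 fully out, 0.004 fully home against a hard stop. It moves straight down, resists with about 3 N all the way, and stays where it is left (no spring).
- dome2_top (a point): top centre of the second orange domed fastener from the yellow tab; domes are 50 mm apart. Round flat cap 36 mm across, standing 6 to 7 mm above the seal at the start (top 30 to 31 mm above the table), 3 mm when fully home (27 mm). This point moves with the dome.
- dome2 (a joint): how far that dome is pressed in, m: 0 fully out, 0.004 fully home against a hard stop. It moves straight down, resists with about 3 N all the way, and stays where it is left (no spring).
- dome3_top (a point): top centre of the third orange domed fastener from the yellow tab; domes are 50 mm apart. Round flat cap 36 mm across, standing 6 to 7 mm above the seal at the start (top 30 to 31 mm above the table), 3 mm when fully home (27 mm). This point moves with the dome.
- dome3 (a joint): how far that dome is pressed in, m: 0 fully out, 0.004 fully home against a hard stop. It moves straight down, resists with about 3 N all the way, and stays where it is left (no spring).
- dome4_top (a point): top centre of the fourth orange domed fastener from the yellow tab; domes are 50 mm apart. Round flat cap 36 mm across, standing 6 to 7 mm above the seal at the start (top 30 to 31 mm above the table), 3 mm when fully home (27 mm). This point moves with the dome.
- dome4 (a joint): how far that dome is pressed in, m: 0 fully out, 0.004 fully home against a hard stop. It moves straight down, resists with about 3 N all the way, and stays where it is left (no spring).
- dome5_top (a point): top centre of the fifth orange domed fastener from the yellow tab; domes are 50 mm apart. Round flat cap 36 mm across, standing 6 to 7 mm above the seal at the start (top 30 to 31 mm above the table), 3 mm when fully home (27 mm). This point moves with the dome.
- dome5 (a joint): how far that dome is pressed in, m: 0 fully out, 0.004 fully home against a hard stop. It moves straight down, resists with about 3 N all the way, and stays where it is left (no spring).
- dome6_top (a point): top centre of the sixth orange domed fastener from the yellow tab; domes are 50 mm apart. Round flat cap 36 mm across, standing 6 to 7 mm above the seal at the start (top 30 to 31 mm above the table), 3 mm when fully home (27 mm). This point moves with the dome.
- dome6 (a joint): how far that dome is pressed in, m: 0 fully out, 0.004 fully home against a hard stop. It moves straight down, resists with about 3 N all the way, and stays where it is left (no spring).
- dial: loose grey spare dial knob, 40 mm across, 20 mm high, standing on the cover in the hollow of the arc; origin at the centre of its underside. Leave alone.
- tokens: short brass stack of laundry tokens in one piece, 25 mm across, 14 mm high, standing on the cover in the hollow of the arc; origin at the centre of its underside. Leave alone.
- screwdriver: screwdriver lying on the table to the robot's right, beside the cover; leave alone.
- brush: brush lying on the table to the robot's left, beside the cover; leave alone.
- detergent: blue detergent bottle, 84 mm across, 210 mm high, upright on the left; origin at the centre of its underside. Leave alone.
- mug: white mug, 80 mm across, 90 mm high, upright on the right; origin at the centre of its underside. Leave alone.
- spray_can: green can, 54 mm across, 150 mm high, upright on the left; origin at the centre of its underside. Leave alone.

How it is judged:
By the outcome, as a careful person would: the job done as asked, in the order asked, and still so for the second after the job is handed in, with the robot touching nothing.
It also fails if it takes over 58 s, if anything falls off the work surface, if the arm or the gripper's body presses on something with over 40 N, if the wrist force passes 120 N, or if a joint passes its speed limit or range.

## Working session

There is one attempt and no reset: what is moved stays moved. The work goes in short steps, Python scripts to look and compute and a tool call to move; the robot and the scene stay as the last step left them, time stands still between calls to the robot, and variables do not carry over. Pictures are saved under pics/ and viewed, at most 10 in all, crops included, and the job is handed in when it is done.

Besides the shell and the picture viewer there is one more tool, called as name(argument=value, ...), one argument or row to a line, values as JSON. apply_moves: Moves the arm, as the interface text tells. Its arguments: {"type":"object","properties":{"plan":{"type":"array","items":{"type":"array","items":{"type":"number"}}},"newtons":{"type":"number"}},"required":["plan"]}

```bash
mkdir -p pics; cat > h.py <<'E'
import numpy as np,cv2
from station import telemetry,eyes,ctrl
def w(p,uv,T=None):
    u,v=int(round(uv[0])),int(round(uv[1])); r=p["range_z"][max(v-1,0):v+2,max(u-1,0):u+2]; r=r[r>0]
    z=np.median(r) if r.size else np.nan
    c=np.linalg.inv(p["K"])@[uv[0],uv[1],1]*z
    T=p["pose"] if T is None else T
    return (T@np.r_[c,1])[:3]
E
python3 - <<'E'
from h import *
o=telemetry.get_obs(); print({k:np.round(v,3) for k,v in o.items()})
for n in("top","scene"):
    p=eyes.get_image(n); cv2.imwrite(f"pics/{n}1.png",p["img"])
    for t in["yellow_end","blue_end"]+[f"dome{i}_top" for i in range(1,7)]+["dial","tokens","cover","detergent","mug","spray_can"]:
        r=eyes.tip_of(t,p)
        for d in r[:2]: print(n,t,round(d["confidence"],2),np.round(d["point"]),np.round(w(p,d["point"]),4))
E
```

```text
{'t': np.float64(0.0), 'q': array([ 1.067,  0.053,  1.614,  0.   ,  1.476, -0.119]), 'dq': array([-0.   , -0.   , -0.001, -0.001, -0.   , -0.   ]), 'effort': array([ 0.0000e+00, -3.9369e+01, -3.7017e+01, -0.0000e+00,  7.0000e-03,
        0.0000e+00]), 'tool_pos': array([0.234, 0.579, 0.249]), 'tool_rot': array([-6.010e-01, -3.083e+00,  3.000e-03]), 'contact_force': array([-0.177,  0.725,  0.411]), 'wrist_torque': array([-0.025, -0.002,  0.024]), 'grip_force': np.float64(0.0), 'opening': np.float64(0.086)}
top yellow_end 0.76 [262. 143.] [ 0.7352 -0.0311  0.0256]
top yellow_end 0.34 [269. 164.] [ 0.6555 -0.0578  0.0402]
top blue_end 0.57 [276. 214.] [ 0.4766 -0.0879  0.0265]
top blue_end 0.53 [398. 190.] [ 0.5777 -0.5271  0.0083]
top dome1_top 0.64 [253. 152.] [6.987e-01 2.000e-04 3.010e-02]
top dome2_top 0.56 [276. 190.] [ 0.5644 -0.0843  0.0348]
top dome2_top 0.44 [245. 162.] [0.6624 0.0269 0.0304]
top dome3_top 0.48 [245. 178.] [0.6024 0.0269 0.0277]
top dome3_top 0.45 [255. 184.] [ 0.5844 -0.0088  0.0202]
top dome4_top 0.63 [243. 188.] [0.5672 0.0326 0.0264]
top dome5_top 0.56 [25
[... 924 characters left out ...]
267. 194.] [0.5541 0.0195 0.0293]
scene dome5_top 0.51 [255. 193.] [0.5233 0.001  0.0298]
scene dome5_top 0.21 [284. 234.] [ 0.6689 -0.0622  0.0354]
scene dome6_top 0.66 [267. 194.] [0.555  0.0199 0.0291]
scene dial 0.57 [284. 232.] [ 0.6666 -0.0603  0.0393]
scene tokens 0.52 [268. 192.] [0.553  0.0265 0.0276]
scene tokens 0.51 [250. 220.] [ 0.5667 -0.0815  0.0333]
scene cover 0.77 [274. 213.] [ 0.6038 -0.0167  0.0189]
scene cover 0.34 [282. 236.] [ 0.6678 -0.0674  0.0299]
scene detergent 0.74 [350. 106.] [0.5893 0.4581 0.0498]
scene detergent 0.3 [223. 208.] [ 0.4744 -0.0914  0.0227]
scene mug 0.57 [150. 357.] [ 0.5798 -0.517   0.0027]
scene spray_can 0.88 [286.  86.] [0.3548 0.4275 0.0289]
```

```bash
python3 - <<'E'
from h import *
p=eyes.get_image("top"); im=p["img"]
h=cv2.cvtColor(im,cv2.COLOR_BGR2HSV)
for nm,lo,hi in(("or",5,18),("ye",22,35),("bl",100,130)):
    m=((h[...,0]>=lo)&(h[...,0]<=hi)&(h[...,1]>120)&(h[...,2]>60)).astype(np.uint8)
    n,l,s,c=cv2.connectedComponentsWithStats(m)
    for i in range(1,n):
        if s[i,4]>8 and 200<c[i][0]<310: print(nm,s[i,4],c[i].round(1),w(p,c[i]).round(4))
cv2.imwrite("pics/top2.png",cv2.resize(im[120:250,170:330],None,fx=4.5,fy=4.5,interpolation=cv2.INTER_CUBIC))
E
```

```text
or 37957 [260.2  37.4] [ 1.2129 -0.0136 -0.0853]
or 93 [249.7 151. ] [0.7023 0.0124 0.0343]
or 90 [243.7 163.2] [0.6576 0.033  0.0305]
or 94 [242.2 176.9] [0.6069 0.0364 0.0333]
or 92 [245.4 190.2] [0.5593 0.0235 0.0324]
or 93 [252.9 202. ] [ 0.5176 -0.0042  0.0317]
or 101 [264.  210.8] [ 0.4879 -0.0443  0.0305]
or 10 [244.6 348.2] [0.0775 0.0049 0.2815]
or 10 [255.2 351.8] [ 0.0726 -0.0244  0.2974]
or 19 [267.5 359.1] [ 0.0536 -0.0585  0.2922]
or 13 [265.9 362.8] [ 0.0437 -0.0544  0.2927]
ye 48 [258.1 141.8] [ 0.7399 -0.0168  0.0264]
ye 17 [274.6 189.9] [ 0.563  -0.08    0.0345]
bl 45 [276.5 215.9] [ 0.4715 -0.0892  0.0241]
```

View pics/top2.png

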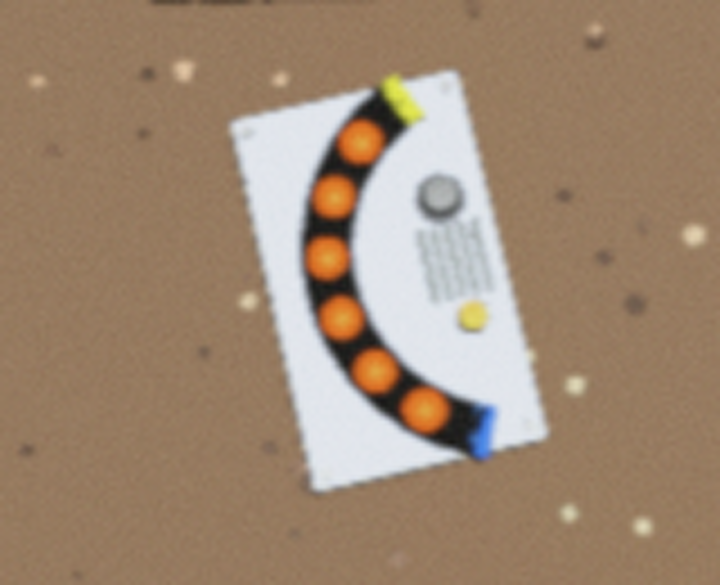

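View pics/scene1.png

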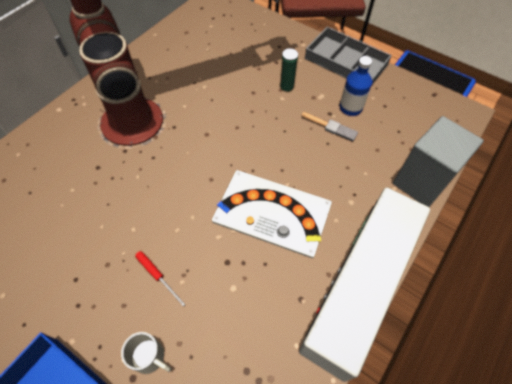

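apply_moves(
  plan=[
    [0, -0.02, -0.015, -0.02, 0],
    [0, -0.045, -0.034, -0.04, 0],
    [0, -0.07, -0.05, -0.05, 0],
    [0, -0.095, -0.07, -0.05, 0],
    [0, -0.12, -0.09, -0.05, 0],
    [0, -0.145, -0.11, -0.05, 0],
    [0, -0.17, -0.13, -0.05, 0],
    [0, -0.195, -0.145, -0.05, 0],
    [0, -0.22, -0.162, -0.05, 0],
    [0, -0.245, -0.18, -0.05, 0],
    [0, -0.27, -0.2, -0.05, 0],
    [0, -0.29, -0.215, -0.05, 0],
  ],
  newtons=20,
)

```text
t: 2.55
tool_pos: [0.4235, 0.2693, 0.3002]
tool_rot: [0.602, 3.083, -0.0]
contact_force: [0.4, 0.1, 0.1]
opening: 0.0001
grip_force: 0.0
```

apply_moves(
  plan=[
    [0, -0.025, -0.018, 0, 0],
    [0, -0.05, -0.036, 0, 0],
    [0, -0.075, -0.054, 0, 0],
    [0, -0.1, -0.072, 0, 0],
    [0, -0.125, -0.09, 0, 0],
    [0, -0.15, -0.108, 0, 0],
    [0, -0.175, -0.126, 0, 0],
    [0, -0.2, -0.145, 0, 0],
    [0, -0.22, -0.16, 0, 0],
    [0, -0.24, -0.175, 0, 0],
    [0, -0.257, -0.188, 0, 0],
    [0, -0.257, -0.188, 0, 0],
  ],
)

```text
t: 3.55
tool_pos: [0.5916, -0.0027, 0.2996]
tool_rot: [0.606, 3.082, -0.002]
contact_force: [-0.8, -0.8, 0.1]
opening: 0.0001
grip_force: 0.0
```

```bash
cat > look.py <<'E'
from h import *
import sys
from scipy.spatial.transform import Rotation as R
from scipy.optimize import least_squares
o=telemetry.get_obs(); p=eyes.get_image("wrist"); im=p["img"]
cv2.imwrite(f"pics/{sys.argv[1]}.png",im)
T=np.eye(4);T[:3,:3]=R.from_rotvec(o["tool_rot"]).as_matrix();T[:3,3]=o["tool_pos"];T=T@p["hand_eye"]
print(o["t"],o["tool_pos"].round(4),o["tool_rot"].round(3),o["contact_force"].round(2),o["opening"])
Ki=np.linalg.inv(p["K"])
def pl(uv,z):
    d=T[:3,:3]@(Ki@[*uv,1]); return T[:3,3]+d*(z-T[2,3])/d[2]
h=cv2.cvtColor(im,cv2.COLOR_BGR2HSV)
for nm,lo,hi,z in(("or",5,18,.0305),("ye",22,35,.024),("bl",100,130,.024)):
    m=((h[...,0]>=lo)&(h[...,0]<=hi)&(h[...,1]>120)&(h[...,2]>60)).astype(np.uint8)
    n,l,s,c=cv2.connectedComponentsWithStats(m)
    for i in range(1,n):
        if s[i,4]>100: print(nm,s[i],c[i].round(1),"depth",w(p,c[i],T).round(4),"plane",pl(c[i],z).round(4))
E
python3 look.py w1
```

```text
3.55 [ 0.5916 -0.0027  0.2996] [ 6.060e-01  3.082e+00 -2.000e-03] [-0.76 -0.81  0.13] 5.4504638604144756e-05
or [180  84  29  30 649] [194.2  98.4] depth [ 0.4894 -0.0409  0.0296] plane [ 0.4895 -0.0407  0.0305]
or [219  95  27  28 610] [231.9 108.5] depth [ 0.5189 -0.0016  0.0295] plane [ 0.5189 -0.0015  0.0305]
or [251 117  26  27 558] [263.7 130.3] depth [0.5596 0.0259 0.0295] plane [0.5595 0.0259 0.0305]
or [273 148  26  26 530] [285.7 160.5] depth [0.6075 0.0384 0.0295] plane [0.6073 0.0384 0.0305]
or [283 182  26  25 477] [295.7 194.1] depth [0.6566 0.0347 0.0293] plane [0.6562 0.0346 0.0305]
or [281 216  26  24 474] [293.5 227.3] depth [0.7015 0.0149 0.0299] plane [0.7012 0.015  0.0305]
or [486 314  26  41 714] [501.1 332.6] depth [ 1.2123  0.3669 -0.1547] plane [0.9934 0.2569 0.0305]
ye [185 156  16  17 214] [192.4 163.6] depth [ 0.5638 -0.078   0.0326] plane [ 0.5646 -0.0803  0.024 ]
bl [147  84  21  35 413] [157.2 101. ] depth [ 0.4735 -0.0875  0.0228] plane [ 0.4737 -0.0872  0.024 ]
```

View pics/w1.png

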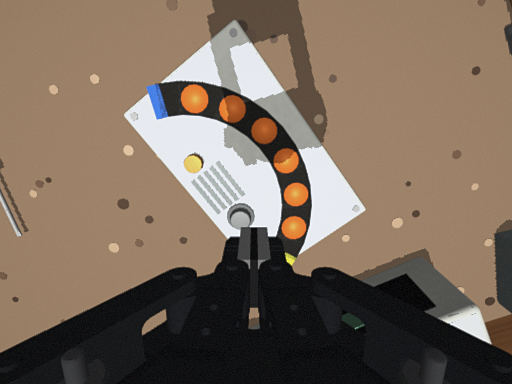

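```bash
cat > rel.py <<'E'
from h import *
from scipy.spatial.transform import Rotation as R
P={"Y":(.738,-.019),"1":(.7012,.015),"2":(.6562,.0346),"3":(.6073,.0384),"4":(.5595,.0259),"5":(.5189,-.0015),"6":(.4895,-.0407),"B":(.4737,-.0872)}
o=telemetry.get_obs();Rm=R.from_rotvec(o["tool_rot"]).as_matrix();print(o["t"],o["tool_pos"].round(4),o["contact_force"].round(2))
print("now->Y",(Rm.T@(np.r_[P["Y"],.070]-o["tool_pos"])).round(4))
k=list(P)
for a,b in zip(k,k[1:]): print(a,b,(Rm.T@np.r_[np.subtract(P[b],P[a]),0]).round(4))
c=np.array([P[i] for i in "123456"]);print(np.linalg.norm(np.diff(c,axis=0),axis=1).round(4))
E
python3 rel.py
```

```text
3.6 [ 0.5908 -0.0011  0.2997] [ 0.78  0.38 -0.96]
now->Y [-0.1432  0.0391  0.2296]
Y 1 [0.0469 0.0176 0.    ]
1 2 [0.0491 0.0011 0.    ]
2 3 [ 0.0467 -0.015   0.    ]
3 4 [ 0.0395 -0.0296  0.    ]
4 5 [ 0.0272 -0.0407  0.    ]
5 6 [ 0.0124 -0.0474  0.    ]
6 B [-0.0029 -0.049   0.    ]
[0.0491 0.049  0.0494 0.049  0.049 ]
```

apply_moves(
  plan=[
    [0, -0.015, 0.004, 0.015, 0],
    [0, -0.035, 0.01, 0.035, 0],
    [0, -0.06, 0.016, 0.06, 0],
    [0, -0.085, 0.023, 0.085, 0],
    [0, -0.11, 0.03, 0.11, 0],
    [0, -0.13, 0.036, 0.135, 0],
    [0, -0.143, 0.039, 0.16, 0],
    [0, -0.143, 0.039, 0.185, 0],
    [0, -0.143, 0.039, 0.205, 0],
    [0, -0.143, 0.039, 0.22, 0],
    [0, -0.143, 0.039, 0.23, 0],
    [0, -0.143, 0.039, 0.23, 0],
  ],
)

```text
t: 4.6
tool_pos: [0.7357, -0.0162, 0.0672]
tool_rot: [-0.599, -3.079, 0.0]
contact_force: [-0.2, 0.0, 0.0]
opening: -0.0004
grip_force: 0.0
```

```bash
python3 rel.py|head -2; python3 look.py w2|grep -v "or \[48"
```

```text
4.6 [ 0.7357 -0.0162  0.0672] [-0.19  0.01  0.04]
now->Y [-0.0032 -0.0017 -0.0028]
4.6 [ 0.7357 -0.0162  0.0672] [-0.599 -3.079  0.   ] [-0.19  0.01  0.04] -0.00035888314163456096
or [ 252   27   67   72 3595] [285.6  62.9] depth [0.6591 0.0336 0.0293] plane [0.6592 0.0334 0.0305]
or [ 249  127   63   63 3126] [280.4 158.1] depth [0.7031 0.0142 0.0301] plane [0.703  0.0141 0.0305]
ye [215 206  50  31 695] [234.4 222.4] depth [ 0.7304 -0.0251  0.0231] plane [ 0.7302 -0.0249  0.024 ]
ye [267 228  21  17 108] [276.5 235.3] depth [ 0.7479 -0.0046  0.023 ] plane [ 0.7474 -0.0045  0.024 ]
```

View pics/w2.png

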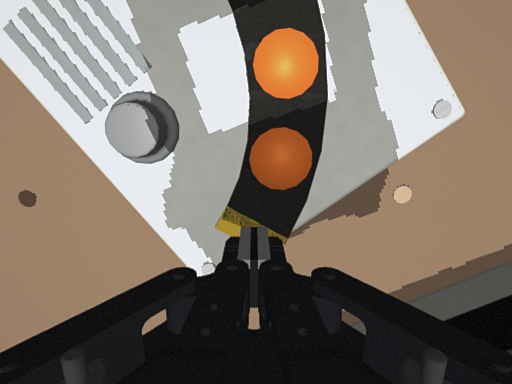

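apply_moves(
  plan=[
    [0, 0, 0, 0.005, 0],
    [0, 0.005, 0.002, 0.01, 0],
    [0, 0.015, 0.006, 0.01, 0],
    [0, 0.025, 0.009, 0.01, 0],
    [0, 0.035, 0.013, 0.01, 0],
    [0, 0.043, 0.016, 0.01, 0],
    [0, 0.043, 0.016, 0.012, 0],
    [0, 0.043, 0.016, 0.014, 0],
    [0, 0.043, 0.016, 0.014, 0],
    [0, 0.043, 0.016, 0.014, 0],
  ],
)

```text
t: 5.48
tool_pos: [0.7038, 0.0136, 0.0559]
tool_rot: [0.601, 3.084, -0.0]
contact_force: [0.7, -0.3, -0.5]
opening: -0.0
grip_force: 0.0
```

```bash
python3 look.py w3|grep -v "or \[48"
```

```text
5.4833 [0.7038 0.0136 0.0559] [ 0.601  3.084 -0.   ] [ 0.71 -0.34 -0.53] -4.508796464818833e-06
or [ 188    4   72   79 4361] [223.8  42.9] depth [0.6097 0.0384 0.029 ] plane [0.6101 0.0385 0.0305]
or [ 222  110   67   67 3433] [255.2 143.2] depth [0.6577 0.0347 0.0294] plane [0.6575 0.0347 0.0305]
or [ 221  203   63   42 1512] [252.1 220.8] depth [0.6958 0.0175 0.0286] plane [0.6951 0.0177 0.0305]
ye [248 307  11  19 135] [252.1 314.1] depth [ 0.7545 -0.0064  0.0233] plane [ 0.7539 -0.0062  0.024 ]
```

View pics/w3.png

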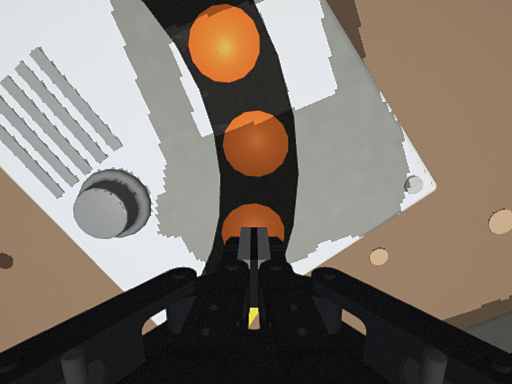

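apply_moves(
  plan=[
    [0, 0, 0, 0.002, 0],
    [0, 0, 0, 0.004, 0],
    [0, 0, 0, 0.005, 0],
    [0, 0, 0, 0.006, 0],
    [0, 0, 0, 0.006, 0],
    [0, 0, 0, 0.006, 0],
  ],
)

```text
t: 6.03
tool_pos: [0.7037, 0.0138, 0.0499]
tool_rot: [-0.601, -3.084, -0.0]
contact_force: [-0.5, -0.5, -0.5]
opening: -0.0001
grip_force: 0.0
```

apply_moves(
  plan=[
    [0, 0, 0, 0.001, 0],
    [0, 0, 0, 0.002, 0],
    [0, 0, 0, 0.002, 0],
    [0, 0, 0, 0.002, 0],
  ],
)

```text
t: 6.37
tool_pos: [0.7038, 0.0138, 0.0484]
tool_rot: [0.601, 3.083, -0.0]
contact_force: [-1.0, 0.5, 2.5]
opening: 0.0
grip_force: 1.2
```

apply_moves(
  plan=[
    [0, 0, 0, 0.0005, 0],
    [0, 0, 0, 0.001, 0],
    [0, 0, 0, 0.001, 0],
    [0, 0, 0, 0.001, 0],
  ],
)

```text
t: 6.7
tool_pos: [0.7039, 0.0138, 0.0472]
tool_rot: [0.601, 3.083, 0.0]
contact_force: [-0.1, 0.5, 3.3]
opening: 0.0001
grip_force: 1.4
```

apply_moves(
  plan=[
    [0, 0, 0, 0.0005, 0],
    [0, 0, 0, 0.001, 0],
    [0, 0, 0, 0.0015, 0],
    [0, 0, 0, 0.0015, 0],
    [0, 0, 0, 0.0015, 0],
  ],
)

```text
t: 7.12
tool_pos: [0.7038, 0.0138, 0.0455]
tool_rot: [0.601, 3.083, 0.0]
contact_force: [0.6, 0.2, 2.7]
opening: 0.0001
grip_force: 1.2
```

apply_moves(
  plan=[
    [0, 0, 0, 0.0005, 0],
    [0, 0, 0, 0.0005, 0],
    [0, 0, 0, 0.0005, 0],
  ],
)

```text
t: 7.37
tool_pos: [0.7038, 0.0138, 0.0454]
tool_rot: [0.601, 3.083, 0.0]
contact_force: [-0.1, 0.1, 4.6]
opening: 0.0003
grip_force: 2.3
```

Stop nearly reached; feel for it a little further.

apply_moves(
  plan=[
    [0, 0, 0, 0.0005, 0],
    [0, 0, 0, 0.0005, 0],
    [0, 0, 0, 0.0005, 0],
  ],
)

```text
t: 7.62
tool_pos: [0.7039, 0.0138, 0.0453]
tool_rot: [0.601, 3.083, -0.0]
contact_force: [-2.2, -0.4, 6.1]
opening: 0.0
grip_force: 3.3
```

apply_moves(
  plan=[
    [0, 0, 0, 0.0005, 0],
    [0, 0, 0, 0.0005, 0],
    [0, 0, 0, 0.0005, 0],
  ],
)

```text
t: 7.87
tool_pos: [0.7039, 0.0138, 0.0452]
tool_rot: [0.6, 3.083, -0.0]
contact_force: [-2.7, -0.3, 7.8]
opening: -0.0001
grip_force: 4.2
```

apply_moves(
  plan=[
    [0, 0, 0, -0.005, 0],
    [0, 0, 0, -0.01, 0],
    [0, 0.01, 0, -0.01, 0],
    [0, 0.02, 0.001, -0.01, 0],
    [0, 0.03, 0.001, -0.01, 0],
    [0, 0.04, 0.001, -0.01, 0],
    [0, 0.051, 0.001, -0.01, 0],
    [0, 0.051, 0.001, -0.01, 0],
    [0, 0.051, 0.001, -0.01, 0],
  ],
)

```text
t: 8.62
tool_pos: [0.6557, 0.0344, 0.0536]
tool_rot: [-0.6, -3.083, 0.0]
contact_force: [0.6, 0.5, 0.2]
opening: 0.0001
grip_force: 0.0
```

```bash
python3 look.py w4|grep -v "or \[48"
```

```text
8.6167 [0.6557 0.0344 0.0536] [-0.6   -3.083  0.   ] [0.6  0.5  0.18] 5.7959363397692904e-05
or [  26    0   77   48 2804] [65.9 20.5] depth [ 0.5271 -0.0027  0.0284] plane [ 0.5281 -0.0018  0.0305]
or [ 124   32   72   77 4256] [159.7  70.1] depth [0.5616 0.0271 0.0296] plane [0.5618 0.0273 0.0305]
or [ 191  120   66   67 3458] [223.8 153. ] depth [0.608  0.0392 0.0292] plane [0.6079 0.0394 0.0305]
or [  0 142  12  36 241] [  4.1 160.1] depth [ 0.5694 -0.0671  0.0259] plane [ 0.5701 -0.0633  0.0305]
or [ 222  210   62   36 1074] [252.6 224.2] depth [0.6493 0.0379 0.0273] plane [0.6481 0.0384 0.0305]
or [248 307  13  23 247] [253.7 318.9] depth [0.7062 0.0155 0.0261] plane [0.7029 0.0168 0.0305]
```

View pics/w4.png

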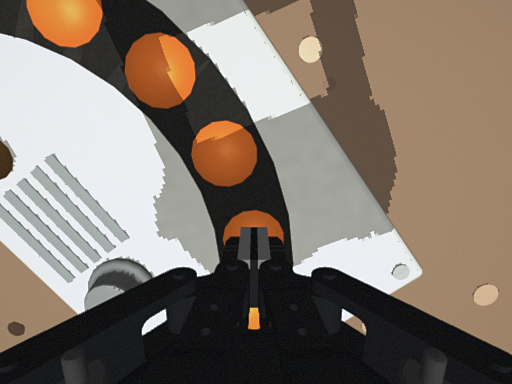

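apply_moves(
  plan=[
    [0, 0, 0, 0.002, 0],
    [0, 0, 0, 0.004, 0],
    [0, 0, 0, 0.005, 0],
    [0, 0, 0, 0.006, 0],
    [0, 0, 0, 0.007, 0],
    [0, 0, 0, 0.008, 0],
    [0, 0, 0, 0.009, 0],
    [0, 0, 0, 0.0095, 0],
    [0, 0, 0, 0.01, 0],
    [0, 0, 0, 0.01, 0],
    [0, 0, 0, 0.01, 0],
  ],
)

```text
t: 9.58
tool_pos: [0.6572, 0.0337, 0.0453]
tool_rot: [0.6, 3.083, -0.0]
contact_force: [-3.5, -0.9, 7.6]
opening: -0.0
grip_force: 3.7
```

apply_moves(
  plan=[
    [0, 0, 0, -0.005, 0],
    [0, 0, 0, -0.01, 0],
    [0, 0.01, -0.003, -0.01, 0],
    [0, 0.02, -0.006, -0.01, 0],
    [0, 0.03, -0.009, -0.01, 0],
    [0, 0.04, -0.012, -0.01, 0],
    [0, 0.0465, -0.0145, -0.01, 0],
    [0, 0.0465, -0.0145, -0.01, 0],
    [0, 0.0465, -0.0145, -0.01, 0],
  ],
)

```text
t: 10.33
tool_pos: [0.6082, 0.038, 0.054]
tool_rot: [0.601, 3.083, 0.0]
contact_force: [0.7, 0.7, -0.2]
opening: 0.0002
grip_force: 0.0
```

apply_moves(
  plan=[
    [0, 0, 0, 0.002, 0],
    [0, 0, 0, 0.004, 0],
    [0, 0, 0, 0.005, 0],
    [0, 0, 0, 0.006, 0],
    [0, 0, 0, 0.007, 0],
    [0, 0, 0, 0.008, 0],
    [0, 0, 0, 0.009, 0],
    [0, 0, 0, 0.0095, 0],
    [0, 0, 0, 0.01, 0],
    [0, 0, 0, 0.01, 0],
    [0, 0, 0, 0.01, 0],
  ],
)

```text
t: 11.25
tool_pos: [0.6088, 0.0379, 0.0453]
tool_rot: [0.6, 3.083, -0.0]
contact_force: [-2.6, 0.7, 7.5]
opening: -0.0001
grip_force: 3.8
```

```bash
python3 look.py w5|grep -v "or \[48"
```

```text
11.25 [0.6088 0.0379 0.0453] [ 0.6    3.083 -0.   ] [-2.62  0.69  7.48] -0.00014650004023846882
or [   0   41   31   78 1743] [12.4 82.1] depth [ 0.4956 -0.0317  0.0267] plane [ 0.497  -0.0292  0.0305]
or [  63   68   75   77 4298] [ 99.4 106. ] depth [0.5198 0.0006 0.0296] plane [0.52   0.001  0.0305]
or [ 157  131   69   69 3719] [191.1 164.7] depth [0.5595 0.0273 0.0293] plane [0.5594 0.0276 0.0305]
or [230 219  45  18 348] [250.3 226.9] depth [0.5988 0.0416 0.031 ] plane [0.599  0.0415 0.0305]
or [   0  222   44   52 1172] [ 20.1 244.3] depth [ 0.5636 -0.0682  0.0326] plane [ 0.5639 -0.0703  0.0305]
```

apply_moves(
  plan=[
    [0, 0, 0, -0.005, 0],
    [0, 0, 0, -0.01, 0],
    [0, 0.01, -0.006, -0.01, 0],
    [0, 0.02, -0.013, -0.01, 0],
    [0, 0.03, -0.02, -0.01, 0],
    [0, 0.037, -0.026, -0.01, 0],
    [0, 0.0405, -0.029, -0.01, 0],
    [0, 0.0405, -0.029, -0.01, 0],
    [0, 0.0405, -0.029, -0.01, 0],
  ],
)

```text
t: 12.05
tool_pos: [0.56, 0.0262, 0.0542]
tool_rot: [0.601, 3.083, 0.0]
contact_force: [-0.0, 0.8, -1.7]
opening: -0.0001
grip_force: 0.0
```

apply_moves(
  plan=[
    [0, 0, 0, 0.002, 0],
    [0, 0, 0, 0.004, 0],
    [0, 0, 0, 0.005, 0],
    [0, 0, 0, 0.006, 0],
    [0, 0, 0, 0.007, 0],
    [0, 0, 0, 0.008, 0],
    [0, 0, 0, 0.009, 0],
    [0, 0, 0, 0.0095, 0],
    [0, 0, 0, 0.01, 0],
    [0, 0, 0, 0.01, 0],
    [0, 0, 0, 0.01, 0],
  ],
)

```text
t: 12.97
tool_pos: [0.5603, 0.0263, 0.0452]
tool_rot: [0.6, 3.083, 0.0]
contact_force: [-3.0, 0.9, 8.0]
opening: 0.0
grip_force: 4.2
```

```bash
python3 look.py w6|grep -v "or \[48"
```

```text
12.9667 [0.5603 0.0263 0.0452] [0.6   3.083 0.   ] [-2.98  0.92  7.97] 9.285693788046114e-06
or [  32  129   74   72 3894] [ 67.8 164.5] depth [ 0.489  -0.038   0.0299] plane [ 0.4891 -0.0376  0.0305]
or [ 134  157   69   66 3551] [167.7 189.4] depth [0.5177 0.     0.0294] plane [5.176e-01 5.000e-04 3.050e-02]
or [228 220  38  19 278] [243.7 227. ] depth [0.5497 0.0267 0.0294] plane [0.5493 0.0269 0.0305]
or [ 52 289  53  38 743] [ 76.2 304. ] depth [ 0.5554 -0.0714  0.0331] plane [ 0.5565 -0.0739  0.0305]
```

apply_moves(
  plan=[
    [0, 0, 0, -0.005, 0],
    [0, 0, 0, -0.01, 0],
    [0, 0.007, -0.009, -0.01, 0],
    [0, 0.014, -0.019, -0.01, 0],
    [0, 0.021, -0.029, -0.01, 0],
    [0, 0.026, -0.037, -0.01, 0],
    [0, 0.028, -0.0405, -0.01, 0],
    [0, 0.028, -0.0405, -0.01, 0],
    [0, 0.028, -0.0405, -0.01, 0],
  ],
)

```text
t: 13.77
tool_pos: [0.5186, -0.001, 0.0541]
tool_rot: [0.602, 3.083, 0.0]
contact_force: [-0.8, -0.2, -0.4]
opening: -0.0002
grip_force: 0.0
```

apply_moves(
  plan=[
    [0, 0, 0, 0.002, 0],
    [0, 0, 0, 0.004, 0],
    [0, 0, 0, 0.005, 0],
    [0, 0, 0, 0.006, 0],
    [0, 0, 0, 0.007, 0],
    [0, 0, 0, 0.008, 0],
    [0, 0, 0, 0.009, 0],
    [0, 0, 0, 0.0095, 0],
    [0, 0, 0, 0.01, 0],
    [0, 0, 0, 0.01, 0],
    [0, 0, 0, 0.01, 0],
  ],
)

```text
t: 14.68
tool_pos: [0.519, -0.0007, 0.0452]
tool_rot: [0.601, 3.084, 0.0]
contact_force: [-4.0, 1.0, 8.8]
opening: 0.0002
grip_force: 4.6
```

```bash
python3 look.py w7|grep -v "or \[48"
```

```text
14.6833 [ 0.519  -0.0007  0.0452] [0.601 3.084 0.   ] [-4.01  1.01  8.78] 0.00019362730146913455
or [ 121  186   69   64 3448] [154.7 217.7] depth [ 0.4872 -0.0394  0.0294] plane [ 0.4869 -0.0389  0.0305]
or [226 220  38  21 294] [241.3 227.7] depth [ 0.5081 -0.0014  0.0299] plane [ 0.5079 -0.0013  0.0305]
bl [  33  184   60   79 2131] [ 62.1 221.6] depth [ 0.4723 -0.0885  0.0227] plane [ 0.4722 -0.0875  0.024 ]
```

apply_moves(
  plan=[
    [0, 0, 0, -0.005, 0],
    [0, 0, 0, -0.01, 0],
    [0, 0.003, -0.01, -0.01, 0],
    [0, 0.006, -0.02, -0.01, 0],
    [0, 0.009, -0.03, -0.01, 0],
    [0, 0.012, -0.04, -0.01, 0],
    [0, 0.0135, -0.047, -0.01, 0],
    [0, 0.0135, -0.047, -0.01, 0],
    [0, 0.0135, -0.047, -0.01, 0],
  ],
)

```text
t: 15.48
tool_pos: [0.4881, -0.0398, 0.0539]
tool_rot: [0.603, 3.083, 0.0]
contact_force: [-0.9, 0.1, 0.3]
opening: -0.0002
grip_force: 0.0
```

apply_moves(
  plan=[
    [0, 0, 0, 0.002, 0],
    [0, 0, 0, 0.004, 0],
    [0, 0, 0, 0.005, 0],
    [0, 0, 0, 0.006, 0],
    [0, 0, 0, 0.007, 0],
    [0, 0, 0, 0.008, 0],
    [0, 0, 0, 0.009, 0],
    [0, 0, 0, 0.0095, 0],
    [0, 0, 0, 0.01, 0],
    [0, 0, 0, 0.01, 0],
    [0, 0, 0, 0.01, 0],
  ],
)

```text
t: 16.4
tool_pos: [0.4889, -0.0392, 0.0451]
tool_rot: [-0.601, -3.084, -0.0]
contact_force: [-3.9, 0.8, 10.0]
opening: -0.0
grip_force: 4.9
```

apply_moves(
  plan=[
    [0, 0, 0, -0.005, 0],
    [0, 0, 0, -0.01, 0],
    [0, -0.001, -0.013, -0.01, 0],
    [0, -0.002, -0.026, -0.01, 0],
    [0, -0.003, -0.039, -0.01, 0],
    [0, -0.003, -0.05, -0.01, 0],
    [0, -0.003, -0.05, -0.01, 0],
    [0, -0.003, -0.05, -0.02, 0],
    [0, -0.003, -0.05, -0.04, 0],
    [0, -0.003, -0.05, -0.065, 0],
    [0, -0.003, -0.05, -0.09, 0],
    [0, -0.003, -0.05, -0.11, 0],
  ],
)

```text
t: 17.4
tool_pos: [0.4732, -0.0863, 0.1567]
tool_rot: [0.599, 3.082, 0.0]
contact_force: [0.5, -1.0, 0.2]
opening: -0.0001
grip_force: 0.0
```

apply_moves(
  plan=[
    [0, 0, 0, -0.025, 0],
    [0, 0, 0, -0.05, 0],
    [0, -0.01, 0.01, -0.08, 0],
    [0, -0.03, 0.03, -0.11, 0],
    [0, -0.05, 0.05, -0.135, 0],
    [0, -0.07, 0.065, -0.15, 0],
    [0, -0.09, 0.085, -0.15, 0],
    [0, -0.11, 0.105, -0.15, 0],
    [0, -0.13, 0.12, -0.15, 0],
    [0, -0.14, 0.13, -0.15, 0],
    [0, -0.14, 0.13, -0.15, 0],
  ],
)

```text
t: 18.32
tool_pos: [0.6527, -0.0169, 0.3039]
tool_rot: [-0.597, -3.084, -0.001]
contact_force: [-0.5, -0.3, 0.4]
opening: -0.0002
grip_force: 0.0
```

```bash
python3 look.py w8|grep -v "or \[48"; python3 - <<'E'
from h import *
p=eyes.get_image("scene"); a=cv2.imread("pics/scene1.png")
cv2.imwrite("pics/s2.png",np.hstack([p["img"][50:384,80:480],cv2.imread("pics/w8.png")[:334,:400]]))
E
```

```text
18.3167 [ 0.6527 -0.0169  0.3039] [-5.970e-01 -3.084e+00 -1.000e-03] [-0.55 -0.27  0.35] -0.00021555335394498782
or [174  35  21  23 336] [183.8  46.2] depth [ 0.4893 -0.0423  0.0259] plane [ 0.4905 -0.0417  0.0305]
or [213  47  21  22 343] [223.   57.5] depth [ 0.5192 -0.0024  0.026 ] plane [ 0.52   -0.0023  0.0305]
or [246  71  20  21 307] [255.9  81.1] depth [0.5603 0.0253 0.0265] plane [0.5606 0.0252 0.0305]
or [269 104  20  20 297] [278.6 113.6] depth [0.6085 0.0381 0.0253] plane [0.6083 0.0377 0.0305]
or [280 141  19  19 274] [288.9 150. ] depth [0.6581 0.0341 0.0264] plane [0.6574 0.0338 0.0305]
or [278 177  18  18 233] [286.6 185.7] depth [0.7036 0.0141 0.0266] plane [0.7025 0.014  0.0305]
or [ 487  281   25   74 1090] [503.  312.7] depth [ 1.2135  0.368  -0.1457] plane [1.022  0.2576 0.0305]
ye [174 107  17  18 244] [182.1 115.7] depth [ 0.5642 -0.0785  0.0334] plane [ 0.5635 -0.0807  0.024 ]
ye [260 205  29  22 300] [274.3 215.6] depth [ 0.7399 -0.0179  0.0231] plane [ 0.7395 -0.0178  0.024 ]
bl [135  30  22  39 471] [145.7  48.7] depth [ 0.4734 -0.088   0.0229] plane [ 0.4737 -0.0878  0.024 ]
```

View pics/s2.png

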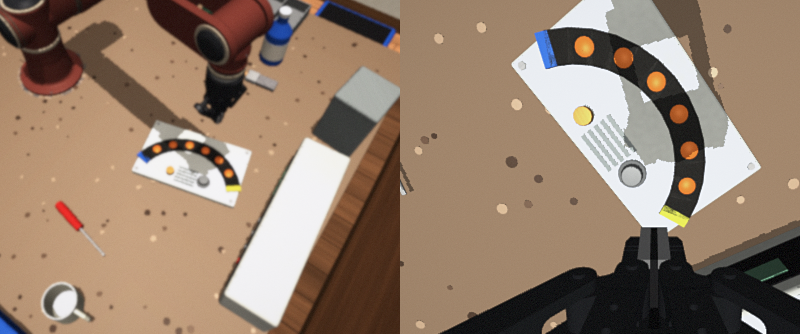

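The picture shows the cover, dial, tokens, mug and screwdriver where they were. All six domes measure about 26 mm (wrist depth read about 1 mm low before pressing too), 3–4 mm down from the start, so they are home.

```bash
python3 -c "
from station import ctrl; print(ctrl.finish_job())"
```

```text
the job is handed in; nothing more can be done
None
```

I pressed all six domes home in order from the yellow end to the blue end, in one low pass with about 8–10 N at each hard stop, and handed the job in at about 18 s; the cover, dial and tokens had not moved and nothing else looked disturbed.

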